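# Hang the open-hook cup on the desk rail

## Task

Hang the square cup with the open, C-shaped hook on the little desk rail: slide the hook sideways over the rod through its gap, lower it until the hook bears on the rod, and let go so that the cup hangs there upright and clear of the desk, between the rail's two posts. Leave the round cup, whose ring is closed, standing where it is.

Things in the scene. Friction and masses are not known exactly. Their poses are not given: they have to be found in the camera images.
- open_cup_grip (a point): Square dark metal cup (58 x 58 x 42 mm, empty, loose) with a C-shaped hook above, 148 mm tall in all, about 160 g. This point: centre of the upright grip tab on top (24 mm along x, 14 along y, 40 tall), 128 mm above the cup's underside and over its centre. z up; the C lies in the x-z plane, gap to +x, strap to the cup at -x; y is the C's axis, to lie along the rod.
- open_cup_ring (a point): Centre of the C, 48 mm below the tab's centre, 80 mm above the cup's underside; axes as the tab's. The C is flat strip 16 mm wide: 44 mm across inside, 56 outside; its gap, to +x at this height, is about 30 mm high. Inside top 22 mm above this point (so it hangs 17 mm under the rod's axis); C's bottom 28 mm below, cup's rim 38 below.
- rail_mid (a point): Middle of the axis of the desk rail's rod: level, bare metal, 10 mm thick, 125 mm above the desk, along this point's y, fixed. Posts 120 mm to either side have 19 mm wide black sockets (bare rod to 109 mm from here) and 64 mm round feet. x is level, square to the rod, away from the robot and leftward; z up. Nothing above the rod, bare desk below it.
- closed_cup_grip (a point): Bystander: round dark metal cup (58 mm wide, 42 tall), loose, with a like strap and tab but a closed ring without a gap, 148 mm tall in all. This point: centre of its tab, 128 mm above its underside.

How it is judged:
At the end, for the whole second after the job is handed in: The rod lies inside the C of the open hook and bears its top: the centre of the C is 9 to 26 mm below the rod's axis (17 mm when hanging), within 18 mm of it sideways and within 110 mm of the rod's middle along it; the cup is upright within 20 degrees (z of open_cup_ring in the frame of rail_mid between -0.026 and -0.009 m and x of open_cup_ring in the frame of rail_mid between -0.018 and 0.018 m and y of open_cup_ring in the frame of rail_mid between -0.11 and 0.11 m and angle between open_cup_grip's own z axis and vertical below 0.35 rad); the robot touches nothing.
It fails at once if the round cup with the closed ring is moved by more than 30 mm or tipped over (distance of closed_cup_grip from where it was at the start of the episode above 0.03 m or angle between closed_cup_grip's own z axis and vertical above 0.5 rad).
It also fails if it takes over 43 s, if anything falls off the work surface, if the arm or the gripper's body presses on something with over 40 N, if the wrist force passes 120 N, or if a joint passes its speed limit or range.

## Robot

A 6-joint arm with a two-finger parallel gripper is mounted at the origin on a cart in front of the work surface, level with it; the furniture and walls round the work are solid. World frame = base frame: x ahead of the robot, y to its left, z up, the work surface at z = 0. Lengths are in m, angles in rad, forces in N, time in s.
With the tool pointing down it reaches from about 0.225 to 0.875 m from the base axis. Payload 3.4 kg.
Tool frame: the origin (TCP) lies at the centre of the arm's flange, where the gripper is bolted on; the fingertips stand manip.tcp_to_tips ahead of it and the grasp point (between the pads) lies 155 mm ahead of it (manip.tcp_to_tips is the distance from the TCP to the fingertips, in m); z points along the fingers, y is the line along which they close (so a half turn about z gives the same grasp; the last joint's range is limited). The gripper opens to 85 mm and grips with 20 to 120 N. Pads are 22 mm wide; open, the fingers measure 114 mm over their backs; the gripper's body (76 mm by 85 mm) begins 54 mm behind the grasp point. The pads swing forward as they close: fully open they stand 13 mm farther back than shut.
Start: joints at [1.004, 0.276, 1.505, -0, 1.361, -0.121], TCP at [0.248, 0.519, 0.405] pointing down, gripper open.
Joint ranges: [-2.89, 2.89], [-0.75, 2.08], [0.22, 2.7], [-1.18, 4.32], [0.11, 2.71], [-2.7, 2.7]. Speed limits (rad/s): [2.57, 2.57, 3.14, 3.14, 3.14, 3.14].

## Interface

Orientations are given as a unit quaternion [w, x, y, z].
In Python, from rig import sensors, imaging, manip gives the robot as it stands. The module is installed in compiled form; this text tells all that it offers.
- The arm moves only by the tool jog_arm, never from a script. Its argument "plan" is a list of rows, each an object of numbers: "dx", "dy", "dz": the shift along the tool's x, y, z in mm; "ax", "ay", "az": the turn, a rotation vector about the tool's x, y, z in units of 6 degrees (1.0 is 6 degrees); "grip": the closure, from 0 (fully open) to 1 (shut). A call has 1 to 20 rows; each row shifts and turns the commanded pose from where the row before left it, along the tool's axes as they then stand; what a row does not reach is not made up. A row lasts 1/12 s, in which the tool goes at most 41.7 mm and 7.16 degrees, less where a joint would pass 70% of its speed; a pose out of reach is approached as far as the arm can. A call is refused whole if a number of a shift passes 41.7 or a number of a turn 1, either way. A call with a gripper value outside its range is refused whole. The fingers move at their own pace and stop on an object; "grip_force" is the grip in N (left out, the last holds). Time passes only in rows, so rows that do not move let the fingers close. It gives the time, the measured TCP pose, the force, the opening and the grip force at its end, in the units of the state.
- sensors.get_state(): the state, without advancing time (a new reading comes with each control period).
- imaging.get_image(name): name is "scene" or "top" or "wrist"; returns a dict with "image" (420x560x3 uint8, red, green, blue), "K" (3x3 intrinsics, pixels), "extrinsics" (4x4, takes a point from world to camera coordinates). Camera axes: x right, y up, looking along -z (the intrinsics and any distortion apply to the point x, -y, -z); pixel columns grow to the right and rows downward; lengths in m; the calibration is good to about 2 mm. A picture is of the moment at which its call begins. There is no depth.
- manip.sign_off(): hands the job in; it is judged then, once.
The state is a dict: "clock": time; "qpos": joint angles; "qd": joint speeds; "effort": joint torques, N m; "position": TCP position; "ee_rot": TCP orientation; "contact_force": force on the tool from outside, world axes, zero at the start; "moment": the same for the moment, N m; "width": finger opening in m; "gripper_force": force on a finger pad.
Only numpy, scipy, OpenCV 4.12 (cv2) and the standard library are available. Lean on these libraries where they do the work, as an engineer would, in place of code of your own. Each camera call takes 0.05 s, during which the arm holds its last target. There are 200 camera calls.

## Working session

There is one attempt and no reset: what is moved stays moved. The work goes in short steps, Python scripts to look and compute and a tool call to move; the robot and the scene stay as the last step left them, time stands still between calls to the robot, and variables do not carry over. Pictures are saved under pics/ and viewed, at most 10 in all, crops included, and the job is handed in when it is done.

Besides the shell and the picture viewer there is one more tool, called as name([rows], argument=value, ...), one row to a line, values as JSON. jog_arm: Moves the arm, as the interface text tells. Its arguments: {"type":"object","properties":{"plan":{"type":"array"},"grip_force":{"type":"number"}},"required":["plan"]}

```bash
mkdir -p pics; cat > h.py <<'E'
import numpy as np, cv2
from rig import sensors, imaging, manip
def grab(n,tag):
    d=imaging.get_image(n); cv2.imwrite(f'pics/{tag}.png',d['image'][:,:,::-1])
    np.savez(f'pics/{tag}.npz',K=d['K'],E=d['extrinsics'],im=d['image']); return d
def ray(d,u,v):
    K,E=d['K'],d['E'] if 'E' in d else d['extrinsics']
    r=np.linalg.inv(K)@[u,v,1]; r=np.array([r[0],-r[1],-r[2]])
    R,t=E[:3,:3],E[:3,3]; return -R.T@t, R.T@r
def onz(d,u,v,z):
    o,r=ray(d,u,v); return o+r*(z-o[2])/r[2]
def two(d1,p1,d2,p2):
    a,r=ray(d1,*p1);b,s=ray(d2,*p2)
    k=np.linalg.lstsq(np.c_[r,-s],b-a,rcond=None)[0]; P,Q=a+k[0]*r,b+k[1]*s
    return (P+Q)/2,np.linalg.norm(P-Q)
def proj(d,P):
    E=d['E'] if 'E' in d else d['extrinsics']; c=E[:3,:3]@P+E[:3,3]; p=d['K']@[c[0],-c[1],-c[2]]; return p[:2]/p[2]
E
python3 - <<'E'
from h import *
a=grab('scene','s0');b=grab('top','t0')
im=np.vstack([a['image'],b['image']])
s=sensors.get_state();print(s, manip.tcp_to_tips)
for d in(a,b):print(ray(d,280,210)); print(d.keys())
E
```

```text
{'clock': 0.1, 'qpos': array([ 1.00397120e+00,  2.76549111e-01,  1.50600874e+00, -2.10097032e-05,
        1.36069089e+00, -1.21007032e-01]), 'qd': array([-0.00217787, -0.00338878, -0.00463963,  0.00080285, -0.00027193,
       -0.00049794]), 'effort': array([ 2.38918488e-03, -4.17697871e+01, -2.46407104e+01, -1.11883905e-04,
        5.86182548e-03, -4.18101095e-06]), 'position': array([0.2478515 , 0.51863815, 0.40391519]), 'ee_rot': array([-2.69526860e-04,  2.21065407e-01,  9.75258632e-01, -7.83019704e-04]), 'contact_force': array([ 0.25093979, -0.89399262,  0.46633502]), 'moment': array([ 0.06438074, -0.02037498, -0.01055241]), 'gripper_force': 0.0, 'width': 0.08559057240514455} 0.1734
(array([-0.07503509, -0.44831365,  0.70661609]), array([ 0.63172494,  0.49141717, -0.59955876]))
dict_keys(['image', 'K', 'extrinsics'])
(array([ 0.43136265, -0.01259184,  1.05607815]), array([ 0.09434443,  0.0518739 , -0.99434277]))
dict_keys(['image', 'K', 'extrinsics'])
```

View pics/s0.png

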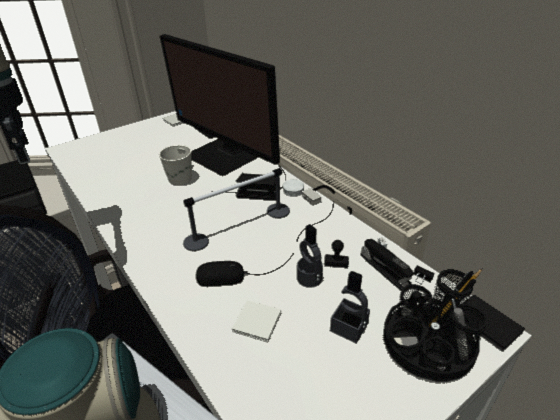

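View pics/t0.png

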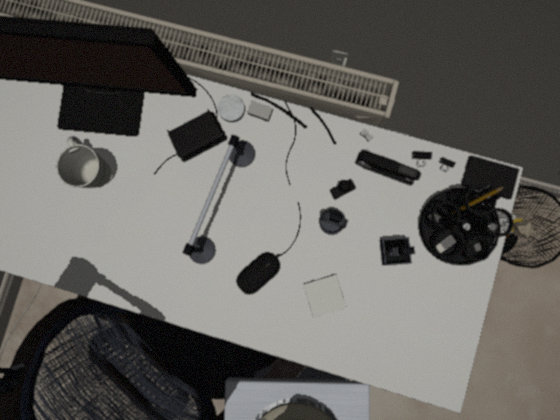

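The scene view shows the square cup at about (350,315), the round cup at (310,262), and the rod running from (190,202) to (278,172). In the top view the square cup is at (397,250), the round one at (333,220), and the rod runs from (193,245) to (237,145). I'll zoom in on both.

```bash
python3 - <<'E'
import cv2,numpy as np
s=cv2.imread('pics/s0.png');t=cv2.imread('pics/t0.png')
f=lambda im,x,y,w,h,k:cv2.resize(np.clip(im[y:y+h,x:x+w]*1.6,0,255).astype('uint8'),None,fx=k,fy=k,interpolation=cv2.INTER_CUBIC)
A=np.hstack([f(s,290,215,100,75*2-25,4),f(t,310,190,110,100,4)[:500] if 0 else cv2.copyMakeBorder(f(t,320,200,100,80,4),0,180,0,0,0)])
cv2.imwrite('pics/c0.png',A)
B=np.vstack([f(s,175,160,130,95,4)[:300],f(t,170,125,130,140,4)[:300]])
B=np.hstack([f(s,175,160,125,95,3),f(t,170,125,100,140,3)]) if 0 else np.hstack([cv2.copyMakeBorder(f(s,175,160,125,95,3),0,135,0,0,0),f(t,170,125,100,140,3)])
cv2.imwrite('pics/c1.png',B)
E
```

```text
(no output)
```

View pics/c0.png

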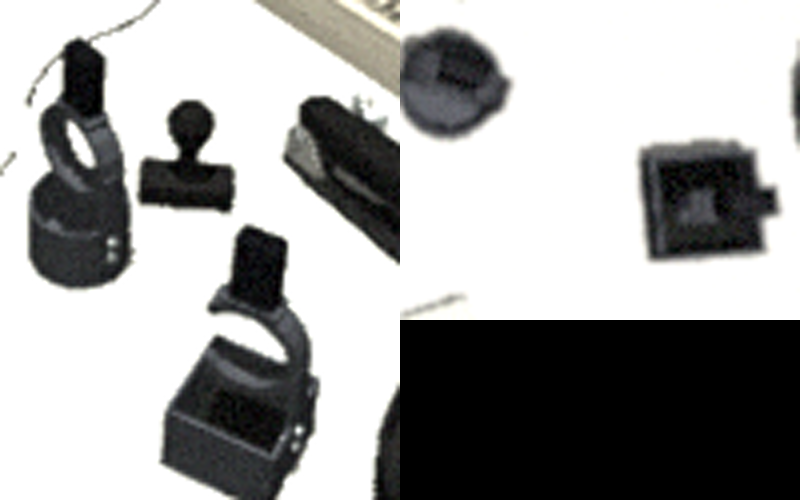

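View pics/c1.png

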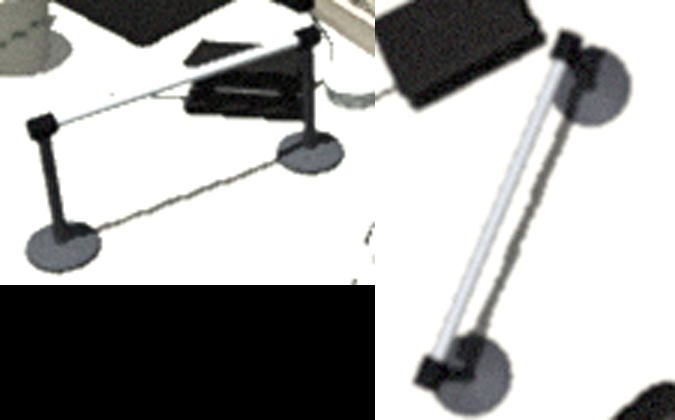

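The crops show the square cup's strap on the image right in the top view, so its gap faces image left. Its tab centre in the scene view is about (355,282), and its rim centre in the top view is about (395.5,250.5). The rail sockets are at scene (189,202) and (277,172), and at top (188,249) and (234,140).

```bash
python3 - <<'E'
from h import *
s=np.load('pics/s0.npz');t=np.load('pics/t0.npz')
A=two(s,(189,202.3),t,(188.3,249.3));B=two(s,(277.3,172.3),t,(234,139.7))
print(A,B,np.linalg.norm(A[0]-B[0]))
for p in [(188.3,249.3),(234,139.7)]: print('top z.125',onz(t,*p,.125))
for p in [(189,202.3),(277.3,172.3)]: print('scene z.125',onz(s,*p,.125))
print('tab scene',onz(s,355,281.8,.128))
f=lambda x,y:((x-400)/4+320,y/4+200)
c=[onz(t,*f(*p),.042) for p in [(642,148),(752,148),(765,252),(650,258)]]
print('rim',np.array(c),np.mean(c,0))
g=lambda x,y:(x/4+290,y/4+215)
print('strap top',onz(t,*f(778,200),.05),'base corners',onz(s,*g(165,463),0),onz(s,*g(270,498),0),onz(s,*g(308,445),0))
print('round tab', onz(s,*g(84,78),.128))
m=np.mean(c,0);print('tab proj in top c0',(proj(t,np.r_[m[:2],.148])-[320,200])*4+[400,0])
E
```

```text
(array([0.43892564, 0.22013498, 0.12304274]), np.float64(0.0014797121407505607)) (array([0.66482246, 0.13331667, 0.1223701 ]), np.float64(0.0002909245820297983)) 0.2420067064928695
top z.125 [0.43839005 0.22018634 0.125     ]
top z.125 [0.66425863 0.13279485 0.125     ]
scene z.125 [0.43761333 0.21724407 0.125     ]
scene z.125 [0.6613928  0.13080448 0.125     ]
tab scene [ 0.44104765 -0.21661223  0.128     ]
rim [[ 0.47055923 -0.17919952  0.042     ]
 [ 0.47119879 -0.23849436  0.042     ]
 [ 0.41523544 -0.2447287   0.042     ]
 [ 0.41123484 -0.18306842  0.042     ]] [ 0.44205708 -0.21137275  0.042     ]
strap top [ 0.44316742 -0.25018757  0.05      ] base corners [ 0.41114333 -0.19265732  0.        ] [ 0.42380212 -0.24441479  0.        ] [ 0.46285431 -0.24423822  0.        ]
round tab [ 0.50484626 -0.07742066  0.128     ]
tab proj in top c0 [745.36615715 199.53752653]
```

jog_arm([
  {"az": 0.85, "grip": 0},
  {"az": 0.85},
  {"az": 0.85},
  {"az": 0.85},
  {"az": 0.85},
  {"az": 0.85},
  {"az": 0.85},
  {"az": 0.85},
  {"az": 0.85},
  {"az": 0.85},
  {"az": 0.85},
  {"az": 0.85},
])

```text
$.plan[0]: bad value
```

jog_arm([
  {"dx": -33, "dy": 7},
  {"dx": -33, "dy": 7},
  {"dx": -33, "dy": 7},
  {"dx": -33, "dy": 7},
  {"dx": -33, "dy": 7},
  {"dx": -33, "dy": 7},
  {"dx": -33, "dy": 7},
  {"dx": -33, "dy": 7},
  {"dx": -33, "dy": 7},
  {"dx": -33, "dy": 7},
  {"dx": -33, "dy": 7},
  {"dx": -33, "dy": 7},
  {"dx": -33, "dy": 7},
  {"dx": -33, "dy": 7},
  {"dx": -33, "dy": 7},
  {"dx": -33, "dy": 7},
  {"dx": -33, "dy": 7},
  {"dx": -33, "dy": 7},
  {},
  {},
])

```text
$.plan[0]: bad value
```

```bash
cat >> h.py <<'E'
from scipy.spatial.transform import Rotation as Ro
def pose():
    s=sensors.get_state(); q=s['ee_rot']; R=Ro.from_quat(q,scalar_first=True).as_matrix(); return s['position'],R,s
E
python3 - <<'E'
from h import *
p,R,s=pose();print(s['clock'],p,R.round(3))
print('err to cup mm, tool axes',R.T@(np.array([.441,-.214,p[2]])-p)*1000)
d=grab('wrist','w0');print(proj(d,np.array([.441,-.214,.148])))
cv2.imwrite('pics/w0b.png',np.clip(d['image'][:,:,::-1]*1.6,0,255))
E
```

```text
0.1 [0.2478515  0.51863815 0.40391519] [[-0.902  0.431 -0.001]
 [ 0.431  0.902 -0.001]
 [ 0.    -0.002 -1.   ]]
err to cup mm, tool axes [-490.17810996 -577.74533751    0.86323893]
[-216.81058556  626.84790461][ WARN:0@0.759] global loadsave.cpp:1063 imwrite_ Unsupported depth image for selected encoder is fallbacked to CV_8U.
```

View pics/w0b.png

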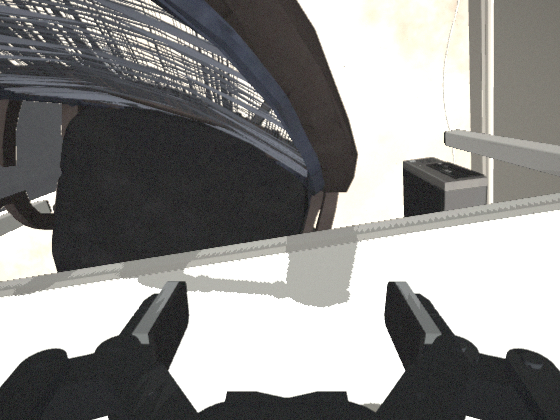

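The arm didn't move: the wrist view shows only the fingers and the desk edge. The rows probably need every field, so I'll test that.

jog_arm([
  {"dx": 0, "dy": 0, "dz": 0, "ax": 0, "ay": 0, "az": 0.85, "grip": 0},
  {"dx": 0, "dy": 0, "dz": 0, "ax": 0, "ay": 0, "az": 0.85, "grip": 0},
  {"dx": 0, "dy": 0, "dz": 0, "ax": 0, "ay": 0, "az": 0.85, "grip": 0},
  {"dx": 0, "dy": 0, "dz": 0, "ax": 0, "ay": 0, "az": 0.85, "grip": 0},
  {"dx": 0, "dy": 0, "dz": 0, "ax": 0, "ay": 0, "az": 0.85, "grip": 0},
  {"dx": 0, "dy": 0, "dz": 0, "ax": 0, "ay": 0, "az": 0.85, "grip": 0},
  {"dx": 0, "dy": 0, "dz": 0, "ax": 0, "ay": 0, "az": 0.85, "grip": 0},
  {"dx": 0, "dy": 0, "dz": 0, "ax": 0, "ay": 0, "az": 0.85, "grip": 0},
  {"dx": 0, "dy": 0, "dz": 0, "ax": 0, "ay": 0, "az": 0.85, "grip": 0},
  {"dx": 0, "dy": 0, "dz": 0, "ax": 0, "ay": 0, "az": 0.85, "grip": 0},
  {"dx": 0, "dy": 0, "dz": 0, "ax": 0, "ay": 0, "az": 0.85, "grip": 0},
  {"dx": 0, "dy": 0, "dz": 0, "ax": 0, "ay": 0, "az": 0.85, "grip": 0},
])

```text
clock: 1.15
position: [0.2479, 0.5187, 0.4043]
ee_rot: [0.0, 0.688, 0.725, -0.0]
contact_force: [0.1, 0.7, 0.3]
width: 0.0854
gripper_force: 0.0
```

jog_arm([
  {"dx": -30, "dy": 6, "dz": 0, "ax": 0, "ay": 0, "az": 0, "grip": 0},
  {"dx": -35, "dy": 8, "dz": 0, "ax": 0, "ay": 0, "az": 0, "grip": 0},
  {"dx": -35, "dy": 8, "dz": 0, "ax": 0, "ay": 0, "az": 0, "grip": 0},
  {"dx": -35, "dy": 8, "dz": 0, "ax": 0, "ay": 0, "az": 0, "grip": 0},
  {"dx": -35, "dy": 8, "dz": 0, "ax": 0, "ay": 0, "az": 0, "grip": 0},
  {"dx": -35, "dy": 8, "dz": 0, "ax": 0, "ay": 0, "az": 0, "grip": 0},
  {"dx": -35, "dy": 8, "dz": 0, "ax": 0, "ay": 0, "az": 0, "grip": 0},
  {"dx": -35, "dy": 8, "dz": 0, "ax": 0, "ay": 0, "az": 0, "grip": 0},
  {"dx": -35, "dy": 8, "dz": 0, "ax": 0, "ay": 0, "az": 0, "grip": 0},
  {"dx": -35, "dy": 8, "dz": 0, "ax": 0, "ay": 0, "az": 0, "grip": 0},
  {"dx": -35, "dy": 8, "dz": 0, "ax": 0, "ay": 0, "az": 0, "grip": 0},
  {"dx": -35, "dy": 8, "dz": 0, "ax": 0, "ay": 0, "az": 0, "grip": 0},
  {"dx": -35, "dy": 8, "dz": 0, "ax": 0, "ay": 0, "az": 0, "grip": 0},
  {"dx": -35, "dy": 8, "dz": 0, "ax": 0, "ay": 0, "az": 0, "grip": 0},
  {"dx": -35, "dy": 8, "dz": 0, "ax": 0, "ay": 0, "az": 0, "grip": 0},
  {"dx": -35, "dy": 8, "dz": 0, "ax": 0, "ay": 0, "az": 0, "grip": 0},
  {"dx": -35, "dy": 8, "dz": 0, "ax": 0, "ay": 0, "az": 0, "grip": 0},
  {"dx": -35, "dy": 8, "dz": 0, "ax": 0, "ay": 0, "az": 0, "grip": 0},
  {"dx": -35, "dy": 8, "dz": 0, "ax": 0, "ay": 0, "az": 0, "grip": 0},
  {"dx": 0, "dy": 0, "dz": 0, "ax": 0, "ay": 0, "az": 0, "grip": 0},
])

```text
clock: 2.82
position: [0.4372, -0.137, 0.4045]
ee_rot: [0.002, 0.689, 0.725, -0.001]
contact_force: [0.8, -0.1, 0.5]
width: 0.0852
gripper_force: 0.0
```

```bash
python3 - <<'E'
from h import *
p,R,s=pose();print(s['clock'],p,R.round(3))
print('err to cup mm, tool axes',R.T@(np.array([.441,-.214,p[2]])-p)*1000)
d=grab('wrist','w1');print(proj(d,np.array([.441,-.214,.148])),ray(d,280,210))
cv2.imwrite('pics/w1b.png',np.clip(d['image'][:,:,::-1]*1.6,0,255).astype('uint8'))
E
```

```text
2.8167 [ 0.43715741 -0.13702823  0.40447902] [[-0.052  0.999  0.002]
 [ 0.999  0.052 -0.004]
 [-0.005  0.002 -1.   ]]
err to cup mm, tool axes [-77.06665693  -0.15931031   0.35189433]
[285.50780654 316.97272895] (array([ 0.43304899, -0.05695859,  0.37215765]), array([-7.39590880e-04, -3.03627802e-01, -9.53112356e-01]))
```

View pics/w1b.png

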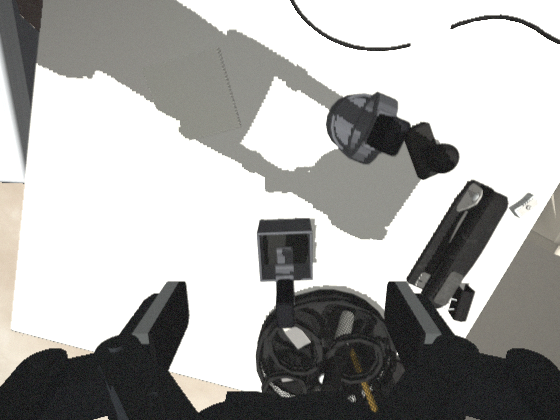

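The wrist view shows the square cup's rim with corners at (259,220), (312,219), (315,279) and (259,281), aligned with the tool axes. The tab column is at about 286, and I predicted 285.5. The round cup at (360,125) is well clear.

```bash
python3 - <<'E'
from h import *
p,R,s=pose();d=np.load('pics/w1.npz')
c=np.array([onz(d,*q,.042) for q in [(259,220),(312,219),(315,279),(259,281)]]);print(c,c.mean(0))
m=c.mean(0); print(onz(d,286,300,.138), R.T@(np.r_[m[:2],.128+.155]-p)*1000)
E
```

```text
[[ 0.41189314 -0.1739101   0.042     ]
 [ 0.46580021 -0.17009517  0.042     ]
 [ 0.47422319 -0.23854782  0.042     ]
 [ 0.41371961 -0.24403319  0.042     ]] [ 0.44140904 -0.20664657  0.042     ]
[ 0.4409498  -0.20539269  0.138     ] [-72.31881563   1.60265659 121.27311196]
```

jog_arm([
  {"dx": -19, "dy": 0.4, "dz": 0, "ax": 0, "ay": 0, "az": -0.05, "grip": 0},
  {"dx": -20, "dy": 0.4, "dz": 0, "ax": 0, "ay": 0, "az": -0.05, "grip": 0},
  {"dx": -20, "dy": 0.4, "dz": 0, "ax": 0, "ay": 0, "az": -0.05, "grip": 0},
  {"dx": -18, "dy": 0.4, "dz": 0, "ax": 0, "ay": 0, "az": 0, "grip": 0},
  {"dx": 0, "dy": 0, "dz": 15, "ax": 0, "ay": 0, "az": 0, "grip": 0},
  {"dx": 0, "dy": 0, "dz": 20, "ax": 0, "ay": 0, "az": 0, "grip": 0},
  {"dx": 0, "dy": 0, "dz": 20, "ax": 0, "ay": 0, "az": 0, "grip": 0},
  {"dx": 0, "dy": 0, "dz": 20, "ax": 0, "ay": 0, "az": 0, "grip": 0},
  {"dx": 0, "dy": 0, "dz": 15, "ax": 0, "ay": 0, "az": 0, "grip": 0},
  {"dx": 0, "dy": 0, "dz": 15, "ax": 0, "ay": 0, "az": 0, "grip": 0},
  {"dx": 0, "dy": 0, "dz": 10, "ax": 0, "ay": 0, "az": 0, "grip": 0},
  {"dx": 0, "dy": 0, "dz": 0, "ax": 0, "ay": 0, "az": 0, "grip": 0},
  {"dx": 0, "dy": 0, "dz": 0, "ax": 0, "ay": 0, "az": 0, "grip": 0},
])

```text
clock: 3.95
position: [0.4415, -0.2073, 0.2894]
ee_rot: [-0.001, 0.681, 0.733, 0.0]
contact_force: [0.7, 0.1, -0.9]
width: 0.0853
gripper_force: 0.0
```

```bash
python3 - <<'E'
from h import *
d=grab('wrist','w2');cv2.imwrite('pics/w2b.png',np.clip(d['image'][:,:,::-1]*1.6,0,255).astype('uint8'))
p,R,s=pose();print(p,proj(d,p+R@[0,0,.155]))
E
```

```text
[ 0.44185487 -0.20762299  0.29003272] [287.48220363 308.38152228]
```

View pics/w2b.png

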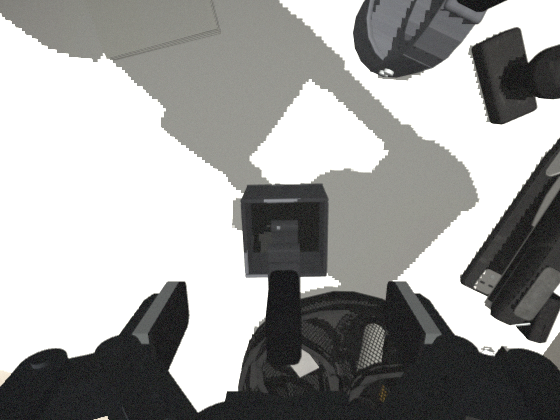

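```bash
python3 - <<'E'
from h import *
d=np.load('pics/w2.npz')
for v,z,o in [(363,.148,-.012),(270,.108,.012)]:
    print(onz(d,284,v,z)+[0,-o,0])
print(onz(d,266,310,.128),onz(d,301,310,.128))
p,R,s=pose();print(p+R@[0,0,.155],s['position'])
E
```

```text
[ 0.44167769 -0.21183268  0.148     ]
[ 0.43998366 -0.21602062  0.108     ]
[ 0.43292132 -0.21370214  0.128     ] [ 0.44818914 -0.21257795  0.128     ]
[ 0.44187191 -0.2075768   0.13503273] [ 0.44185487 -0.20762299  0.29003272]
```

The tab runs from rows 270 to 363 and columns 266 to 301, centred between the open fingers and 5 mm behind the grasp point. I'll correct that and close.

jog_arm([
  {"dx": -5.5, "dy": -1, "dz": 0, "ax": 0, "ay": 0, "az": 0, "grip": 0},
  {"dx": 0, "dy": 0, "dz": 4, "ax": 0, "ay": 0, "az": 0, "grip": 0},
  {"dx": 0, "dy": 0, "dz": 0, "ax": 0, "ay": 0, "az": 0, "grip": 0.5},
  {"dx": 0, "dy": 0, "dz": 0, "ax": 0, "ay": 0, "az": 0, "grip": 0.7},
  {"dx": 0, "dy": 0, "dz": 0, "ax": 0, "ay": 0, "az": 0, "grip": 1},
  {"dx": 0, "dy": 0, "dz": 0, "ax": 0, "ay": 0, "az": 0, "grip": 1},
  {"dx": 0, "dy": 0, "dz": 0, "ax": 0, "ay": 0, "az": 0, "grip": 1},
  {"dx": 0, "dy": 0, "dz": 0, "ax": 0, "ay": 0, "az": 0, "grip": 1},
  {"dx": 0, "dy": 0, "dz": 0, "ax": 0, "ay": 0, "az": 0, "grip": 1},
  {"dx": 0, "dy": 0, "dz": 0, "ax": 0, "ay": 0, "az": 0, "grip": 1},
  {"dx": 0, "dy": 0, "dz": 0, "ax": 0, "ay": 0, "az": 0, "grip": 1},
  {"dx": 0, "dy": 0, "dz": 0, "ax": 0, "ay": 0, "az": 0, "grip": 1},
], grip_force=50)

```text
clock: 5.0
position: [0.4411, -0.2139, 0.2858]
ee_rot: [-0.0, 0.681, 0.732, -0.0]
contact_force: [-1.6, -0.6, 1.8]
width: 0.0136
gripper_force: 51.7
```

jog_arm([
  {"dx": 0, "dy": 0, "dz": -10, "ax": 0, "ay": 0, "az": 0, "grip": 1},
  {"dx": 0, "dy": 0, "dz": -25, "ax": 0, "ay": 0, "az": 0, "grip": 1},
  {"dx": 0, "dy": 0, "dz": -25, "ax": 0, "ay": 0, "az": 0, "grip": 1},
  {"dx": 0, "dy": 0, "dz": -25, "ax": 0, "ay": 0, "az": 0, "grip": 1},
  {"dx": 0, "dy": 0, "dz": -25, "ax": 0, "ay": 0, "az": 0, "grip": 1},
  {"dx": 0, "dy": 0, "dz": -25, "ax": 0, "ay": 0, "az": 0, "grip": 1},
  {"dx": 0, "dy": 0, "dz": -25, "ax": 0, "ay": 0, "az": 0, "grip": 1},
  {"dx": 0, "dy": 0, "dz": -25, "ax": 0, "ay": 0, "az": 0, "grip": 1},
  {"dx": 0, "dy": 0, "dz": -10, "ax": 0, "ay": 0, "az": 0, "grip": 1},
  {"dx": 0, "dy": 0, "dz": 0, "ax": 0, "ay": 0, "az": 0.4, "grip": 1},
  {"dx": 0, "dy": 0, "dz": 0, "ax": 0, "ay": 0, "az": 0.7, "grip": 1},
  {"dx": 0, "dy": 0, "dz": 0, "ax": 0, "ay": 0, "az": 0.7, "grip": 1},
  {"dx": 0, "dy": 0, "dz": 0, "ax": 0, "ay": 0, "az": 0.7, "grip": 1},
  {"dx": 0, "dy": 0, "dz": 0, "ax": 0, "ay": 0, "az": 0.7, "grip": 1},
  {"dx": 0, "dy": 0, "dz": 0, "ax": 0, "ay": 0, "az": 0.6, "grip": 1},
  {"dx": 0, "dy": 0, "dz": 0, "ax": 0, "ay": 0, "az": 0.4, "grip": 1},
  {"dx": 0, "dy": 0, "dz": 0, "ax": 0, "ay": 0, "az": 0, "grip": 1},
])

```text
clock: 6.42
position: [0.4411, -0.2138, 0.4794]
ee_rot: [-0.001, 0.825, 0.566, -0.0]
contact_force: [-1.2, 0.2, -1.3]
width: 0.0136
gripper_force: 51.4
```

jog_arm([
  {"dx": 10, "dy": -1, "dz": 0, "ax": 0, "ay": 0, "az": 0, "grip": 1},
  {"dx": 20, "dy": -2, "dz": 0, "ax": 0, "ay": 0, "az": 0, "grip": 1},
  {"dx": 26, "dy": -3, "dz": 0, "ax": 0, "ay": 0, "az": 0, "grip": 1},
  {"dx": 26, "dy": -3, "dz": 0, "ax": 0, "ay": 0, "az": 0, "grip": 1},
  {"dx": 26, "dy": -3, "dz": 0, "ax": 0, "ay": 0, "az": 0, "grip": 1},
  {"dx": 26, "dy": -3, "dz": 0, "ax": 0, "ay": 0, "az": 0, "grip": 1},
  {"dx": 26, "dy": -3, "dz": 0, "ax": 0, "ay": 0, "az": 0, "grip": 1},
  {"dx": 26, "dy": -3, "dz": 0, "ax": 0, "ay": 0, "az": 0, "grip": 1},
  {"dx": 26, "dy": -3, "dz": 0, "ax": 0, "ay": 0, "az": 0, "grip": 1},
  {"dx": 26, "dy": -3, "dz": 0, "ax": 0, "ay": 0, "az": 0, "grip": 1},
  {"dx": 26, "dy": -3, "dz": 0, "ax": 0, "ay": 0, "az": 0, "grip": 1},
  {"dx": 26, "dy": -3, "dz": 0, "ax": 0, "ay": 0, "az": 0, "grip": 1},
  {"dx": 15, "dy": -3, "dz": 0, "ax": 0, "ay": 0, "az": 0, "grip": 1},
  {"dx": 8, "dy": -1, "dz": 0, "ax": 0, "ay": 0, "az": 0, "grip": 1},
  {"dx": 0, "dy": 0, "dz": 0, "ax": 0, "ay": 0, "az": 0, "grip": 1},
])

```text
clock: 7.67
position: [0.5191, 0.0934, 0.4801]
ee_rot: [-0.001, 0.823, 0.567, -0.0]
contact_force: [-0.2, 0.5, -2.1]
width: 0.0134
gripper_force: 51.3
```

```bash
python3 - <<'E'
from h import *
p,R,s=pose();print(s['clock'],p,R.round(3),s['width'])
M=np.array([.551,.176,.125]);d=grab('wrist','w3')
print('ring to rail mid, tool mm',R.T@(M-(p-[0,0,.2058]))*1000)
d['image'];cv2.imwrite('pics/w3b.png',np.clip(d['image'][:,:,::-1]*1.6,0,255).astype('uint8'))
for P in [(.4389,.2201,.125),(.6648,.1333,.125)]: print(proj(d,np.array(P)))
E
```

```text
7.6667 [0.51905079 0.09335455 0.4801332 ] [[ 0.356  0.934 -0.001]
 [ 0.934 -0.356  0.001]
 [ 0.    -0.001 -1.   ]] 0.013405183109357776
ring to rail mid, tool mm [ 88.53164417   0.59780138 149.37609543]
[150.91381358  91.0426548 ]
[423.93098108  91.73072153]
```

View pics/w3b.png

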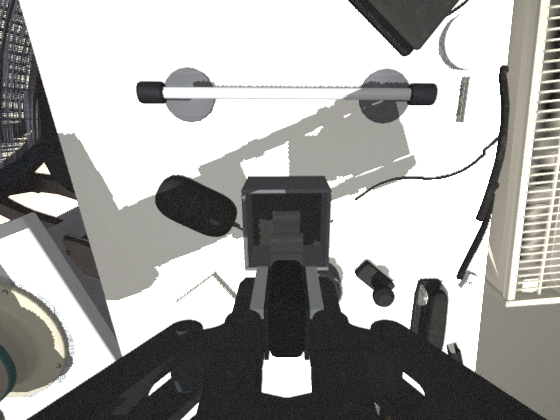

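The rod lies at row 92–94, with sockets at columns 151 and 424, matching prediction. The cup hangs square in the grip. I'll lower it beside the rod to bring the gap level.

jog_arm([
  {"dx": 0, "dy": 0, "dz": 12, "ax": 0, "ay": 0, "az": 0, "grip": 1},
  {"dx": 0, "dy": 0, "dz": 20, "ax": 0, "ay": 0, "az": 0, "grip": 1},
  {"dx": 0, "dy": 0, "dz": 20, "ax": 0, "ay": 0, "az": 0, "grip": 1},
  {"dx": 0, "dy": 0, "dz": 20, "ax": 0, "ay": 0, "az": 0, "grip": 1},
  {"dx": 0, "dy": 0, "dz": 20, "ax": 0, "ay": 0, "az": 0, "grip": 1},
  {"dx": 0, "dy": 0, "dz": 20, "ax": 0, "ay": 0, "az": 0, "grip": 1},
  {"dx": 0, "dy": 0, "dz": 20, "ax": 0, "ay": 0, "az": 0, "grip": 1},
  {"dx": 0, "dy": 0, "dz": 10, "ax": 0, "ay": 0, "az": 0, "grip": 1},
  {"dx": 0, "dy": 0, "dz": 7, "ax": 0, "ay": 0, "az": 0, "grip": 1},
  {"dx": 10, "dy": 0, "dz": 0, "ax": 0, "ay": 0, "az": 0, "grip": 1},
  {"dx": 10, "dy": 0, "dz": 0, "ax": 0, "ay": 0, "az": 0, "grip": 1},
  {"dx": 10, "dy": 0, "dz": 0, "ax": 0, "ay": 0, "az": 0, "grip": 1},
  {"dx": 5, "dy": 0, "dz": 0, "ax": 0, "ay": 0, "az": 0, "grip": 1},
  {"dx": 0, "dy": 0, "dz": 0, "ax": 0, "ay": 0, "az": 0, "grip": 1},
  {"dx": 0, "dy": 0, "dz": 0, "ax": 0, "ay": 0, "az": 0, "grip": 1},
])

```text
clock: 8.97
position: [0.5318, 0.1249, 0.3322]
ee_rot: [0.0, 0.824, 0.567, 0.0]
contact_force: [-0.5, -0.0, -1.4]
width: 0.0135
gripper_force: 51.3
```

```bash
python3 - <<'E'
from h import *
p,R,s=pose();print(s['clock'],p,s['contact_force'])
M=np.array([.551,.176,.125]);d=grab('scene','s4')
print('ring to rail mid, tool mm',R.T@(M-(p-[0,0,.2058]))*1000, proj(d,p-[0,0,.2058]),proj(d,M))
c=d['image'][130:280,170:330,::-1];cv2.imwrite('pics/s4b.png',cv2.resize(np.clip(c*1.6,0,255).astype('uint8'),None,fx=4,fy=4,interpolation=2))
E
```

```text
8.9667 [0.53180621 0.12489847 0.33221579] [-0.54293843 -0.02509135 -1.39060473]
ring to rail mid, tool mm [54.58589017 -0.35265464  1.42449743] [245.72837449 196.289825  ] [235.04480735 186.05019545]
```

View pics/s4b.png

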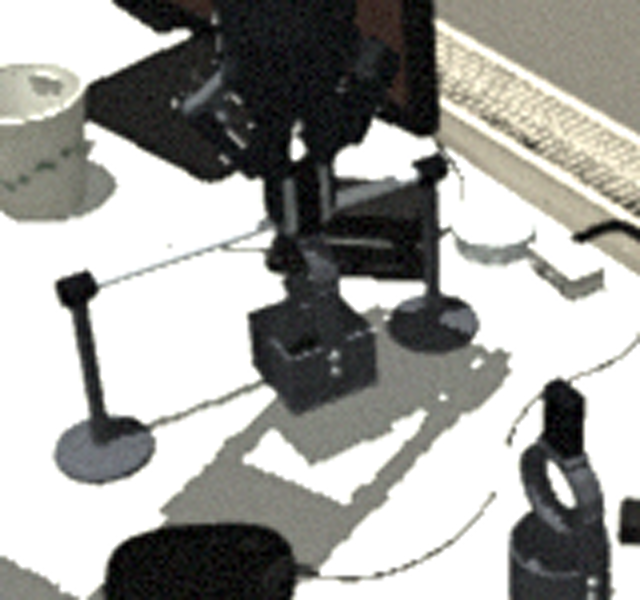

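The cup is beside the rod with the hook at about (305,265) in the crop, as predicted, and the round cup is untouched. Next I'll slide it in.

jog_arm([
  {"dx": 6, "dy": 0, "dz": 0, "ax": 0, "ay": 0, "az": 0, "grip": 1},
  {"dx": 8, "dy": 0, "dz": 0, "ax": 0, "ay": 0, "az": 0, "grip": 1},
  {"dx": 8, "dy": 0, "dz": 0, "ax": 0, "ay": 0, "az": 0, "grip": 1},
  {"dx": 6, "dy": 0, "dz": 0, "ax": 0, "ay": 0, "az": 0, "grip": 1},
  {"dx": 5, "dy": 0, "dz": 0, "ax": 0, "ay": 0, "az": 0, "grip": 1},
  {"dx": 5, "dy": 0, "dz": 0, "ax": 0, "ay": 0, "az": 0, "grip": 1},
  {"dx": 5, "dy": 0, "dz": 0, "ax": 0, "ay": 0, "az": 0, "grip": 1},
  {"dx": 5, "dy": 0, "dz": 0, "ax": 0, "ay": 0, "az": 0, "grip": 1},
  {"dx": 4, "dy": 0, "dz": 0, "ax": 0, "ay": 0, "az": 0, "grip": 1},
  {"dx": 2, "dy": 0, "dz": 0, "ax": 0, "ay": 0, "az": 0, "grip": 1},
  {"dx": 0, "dy": 0, "dz": 0, "ax": 0, "ay": 0, "az": 0, "grip": 1},
  {"dx": 0, "dy": 0, "dz": 0, "ax": 0, "ay": 0, "az": 0, "grip": 1},
])

```text
clock: 10.02
position: [0.5509, 0.1746, 0.3317]
ee_rot: [0.0, 0.824, 0.566, -0.0]
contact_force: [-0.3, -0.1, -1.6]
width: 0.0133
gripper_force: 51.3
```

jog_arm([
  {"dx": 0, "dy": 0, "dz": 4, "ax": 0, "ay": 0, "az": 0, "grip": 1},
  {"dx": 0, "dy": 0, "dz": 4, "ax": 0, "ay": 0, "az": 0, "grip": 1},
  {"dx": 0, "dy": 0, "dz": 3, "ax": 0, "ay": 0, "az": 0, "grip": 1},
  {"dx": 0, "dy": 0, "dz": 2, "ax": 0, "ay": 0, "az": 0, "grip": 1},
  {"dx": 0, "dy": 0, "dz": 0, "ax": 0, "ay": 0, "az": 0, "grip": 1},
  {"dx": 0, "dy": 0, "dz": 0, "ax": 0, "ay": 0, "az": 0, "grip": 1},
])

```text
clock: 10.52
position: [0.551, 0.1745, 0.3185]
ee_rot: [-0.0, 0.824, 0.566, -0.0]
contact_force: [-0.1, 0.7, -1.4]
width: 0.0131
gripper_force: 51.3
```

jog_arm([
  {"dx": 0, "dy": 0, "dz": 1.5, "ax": 0, "ay": 0, "az": 0, "grip": 1},
  {"dx": 0, "dy": 0, "dz": 1.5, "ax": 0, "ay": 0, "az": 0, "grip": 1},
  {"dx": 0, "dy": 0, "dz": 1, "ax": 0, "ay": 0, "az": 0, "grip": 1},
  {"dx": 0, "dy": 0, "dz": 0, "ax": 0, "ay": 0, "az": 0, "grip": 1},
  {"dx": 0, "dy": 0, "dz": 0, "ax": 0, "ay": 0, "az": 0, "grip": 1},
])

```text
clock: 10.93
position: [0.551, 0.1746, 0.3147]
ee_rot: [-0.0, 0.824, 0.566, -0.0]
contact_force: [-0.2, 0.3, -1.7]
width: 0.0132
gripper_force: 51.3
```

jog_arm([
  {"dx": 0, "dy": 0, "dz": 1, "ax": 0, "ay": 0, "az": 0, "grip": 1},
  {"dx": 0, "dy": 0, "dz": 0.5, "ax": 0, "ay": 0, "az": 0, "grip": 1},
  {"dx": 0, "dy": 0, "dz": 0, "ax": 0, "ay": 0, "az": 0, "grip": 1},
  {"dx": 0, "dy": 0, "dz": 0, "ax": 0, "ay": 0, "az": 0, "grip": 1},
])

```text
clock: 11.27
position: [0.5511, 0.1746, 0.3137]
ee_rot: [0.0, 0.824, 0.566, 0.0]
contact_force: [-1.1, -0.3, 1.7]
width: 0.0135
gripper_force: 51.9
```

```bash
python3 - <<'E'
from h import *
p,R,s=pose();print(s['clock'],p,s['contact_force'])
d=grab('scene','s5');e=grab('wrist','w5')
f=lambda c,k:cv2.resize(np.clip(c[:,:,::-1]*1.6,0,255).astype('uint8'),None,fx=k,fy=k,interpolation=2)
cv2.imwrite('pics/s5b.png',np.hstack([f(d['image'][150:250,190:290],4),f(e['image'][150:350,180:380],2)]))
E
```

```text
11.2667 [0.5510794  0.17463308 0.31369045] [-1.13162401 -0.33658055  1.65354321]
```

View pics/s5b.png

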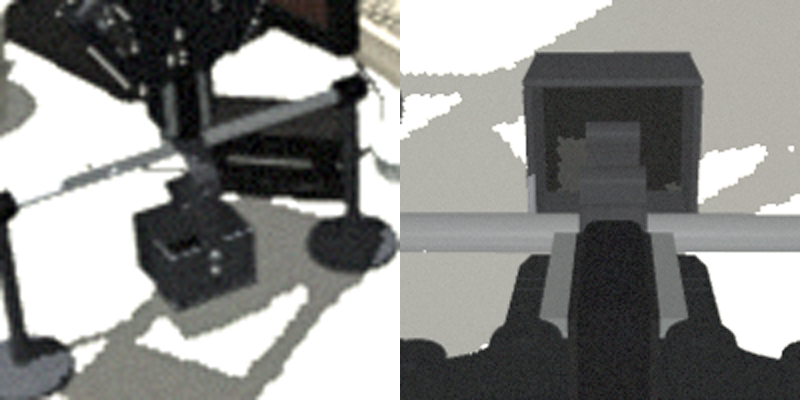

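The rod passes through the C directly under the tab. The vertical force went from -1.7 N to +1.7 N at the expected height, so the hook bears on the rod. Now I'll release and withdraw upward.

jog_arm([
  {"dx": 0, "dy": 0, "dz": 0, "ax": 0, "ay": 0, "az": 0, "grip": 1},
  {"dx": 0, "dy": 0, "dz": 0, "ax": 0, "ay": 0, "az": 0, "grip": 0.8},
  {"dx": 0, "dy": 0, "dz": 0, "ax": 0, "ay": 0, "az": 0, "grip": 0.7},
  {"dx": 0, "dy": 0, "dz": 0, "ax": 0, "ay": 0, "az": 0, "grip": 0.6},
  {"dx": 0, "dy": 0, "dz": 0, "ax": 0, "ay": 0, "az": 0, "grip": 0.5},
  {"dx": 0, "dy": 0, "dz": 0, "ax": 0, "ay": 0, "az": 0, "grip": 0.4},
  {"dx": 0, "dy": 0, "dz": 0, "ax": 0, "ay": 0, "az": 0, "grip": 0.4},
  {"dx": 0, "dy": 0, "dz": 0, "ax": 0, "ay": 0, "az": 0, "grip": 0.4},
], grip_force=20)

```text
clock: 12.03
position: [0.551, 0.1746, 0.3131]
ee_rot: [-0.0, 0.824, 0.566, -0.0]
contact_force: [-0.4, -0.3, -0.4]
width: 0.0513
gripper_force: 0.0
```

jog_arm([
  {"dx": 0, "dy": 0, "dz": -5, "ax": 0, "ay": 0, "az": 0, "grip": 0.4},
  {"dx": 0, "dy": 0, "dz": -10, "ax": 0, "ay": 0, "az": 0, "grip": 0.4},
  {"dx": 0, "dy": 0, "dz": -10, "ax": 0, "ay": 0, "az": 0, "grip": 0.4},
  {"dx": 0, "dy": 0, "dz": -15, "ax": 0, "ay": 0, "az": 0, "grip": 0.4},
  {"dx": 0, "dy": 0, "dz": -20, "ax": 0, "ay": 0, "az": 0, "grip": 0.4},
  {"dx": 0, "dy": 0, "dz": -20, "ax": 0, "ay": 0, "az": 0, "grip": 0.4},
  {"dx": 0, "dy": 0, "dz": -20, "ax": 0, "ay": 0, "az": 0, "grip": 0.4},
  {"dx": 0, "dy": 0, "dz": -20, "ax": 0, "ay": 0, "az": 0, "grip": 0.4},
  {"dx": 0, "dy": 0, "dz": 0, "ax": 0, "ay": 0, "az": 0, "grip": 0.4},
  {"dx": 0, "dy": 0, "dz": 0, "ax": 0, "ay": 0, "az": 0, "grip": 0.4},
  {"dx": 0, "dy": 0, "dz": 0, "ax": 0, "ay": 0, "az": 0, "grip": 0.4},
  {"dx": 0, "dy": 0, "dz": 0, "ax": 0, "ay": 0, "az": 0, "grip": 0.4},
  {"dx": 0, "dy": 0, "dz": 0, "ax": 0, "ay": 0, "az": 0, "grip": 0.4},
  {"dx": 0, "dy": 0, "dz": 0, "ax": 0, "ay": 0, "az": 0, "grip": 0.4},
  {"dx": 0, "dy": 0, "dz": 0, "ax": 0, "ay": 0, "az": 0, "grip": 0.4},
  {"dx": 0, "dy": 0, "dz": 0, "ax": 0, "ay": 0, "az": 0, "grip": 0.4},
])

```text
clock: 13.37
position: [0.551, 0.1746, 0.4327]
ee_rot: [-0.0, 0.824, 0.566, -0.0]
contact_force: [0.5, 0.5, -0.3]
width: 0.0516
gripper_force: 0.0
```

```bash
python3 - <<'E'
from h import *
d=grab('scene','s6');
for i in range(6): e=grab('wrist','w6')
d2=grab('scene','s7'); a,b=[x['image'][150:250,190:290].astype(int) for x in(d,d2)]; print('motion',np.abs(a-b).max(),(np.abs(a-b).max(2)>40).sum())
f=lambda c,k:cv2.resize(np.clip(c[:,:,::-1]*1.6,0,255).astype('uint8'),None,fx=k,fy=k,interpolation=2)
cv2.imwrite('pics/s6b.png',np.hstack([f(d2['image'][150:250,190:290],4),f(e['image'][120:320,180:380],2)]))
E
```

```text
motion 94 3
```

View pics/s6b.png

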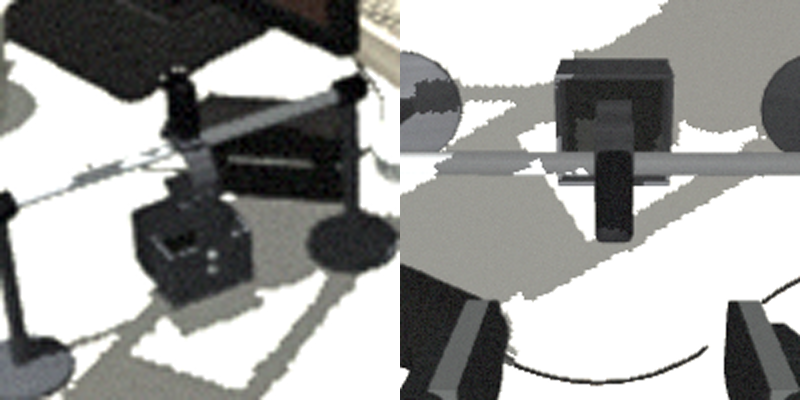

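The cup hangs upright from the rod, mid-rail, with the tab at about (182,105) in the crop, and the gripper is clear. I'll let it settle and hand in.

jog_arm([
  {"dx": 0, "dy": 0, "dz": -20, "ax": 0, "ay": 0, "az": 0, "grip": 0.4},
  {"dx": 0, "dy": 0, "dz": -20, "ax": 0, "ay": 0, "az": 0, "grip": 0.4},
  {"dx": 0, "dy": 0, "dz": 0, "ax": 0, "ay": 0, "az": 0, "grip": 0.4},
  {"dx": 0, "dy": 0, "dz": 0, "ax": 0, "ay": 0, "az": 0, "grip": 0.4},
  {"dx": 0, "dy": 0, "dz": 0, "ax": 0, "ay": 0, "az": 0, "grip": 0.4},
  {"dx": 0, "dy": 0, "dz": 0, "ax": 0, "ay": 0, "az": 0, "grip": 0.4},
  {"dx": 0, "dy": 0, "dz": 0, "ax": 0, "ay": 0, "az": 0, "grip": 0.4},
  {"dx": 0, "dy": 0, "dz": 0, "ax": 0, "ay": 0, "az": 0, "grip": 0.4},
  {"dx": 0, "dy": 0, "dz": 0, "ax": 0, "ay": 0, "az": 0, "grip": 0.4},
  {"dx": 0, "dy": 0, "dz": 0, "ax": 0, "ay": 0, "az": 0, "grip": 0.4},
  {"dx": 0, "dy": 0, "dz": 0, "ax": 0, "ay": 0, "az": 0, "grip": 0.4},
  {"dx": 0, "dy": 0, "dz": 0, "ax": 0, "ay": 0, "az": 0, "grip": 0.4},
  {"dx": 0, "dy": 0, "dz": 0, "ax": 0, "ay": 0, "az": 0, "grip": 0.4},
  {"dx": 0, "dy": 0, "dz": 0, "ax": 0, "ay": 0, "az": 0, "grip": 0.4},
])

```text
clock: 14.93
position: [0.551, 0.1746, 0.4733]
ee_rot: [-0.0, 0.824, 0.566, 0.0]
contact_force: [-0.6, -0.2, -0.1]
width: 0.0515
gripper_force: 0.0
```

```bash
python3 -c "
from rig import manip
print(manip.sign_off())"
```

```text
the job is handed in; nothing more can be done
None
```

The job is handed in: the open-hook cup hangs upright from the middle of the rail, clear of the desk, the gripper is clear, and the round cup was left alone; sign-off returned no verdict.

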